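# Push-fit the riser tube into the crêpe counter's water filter

## Task

Fit the riser tube to the water filter on the counter: take the blue-banded tube out of the wooden rack and push it, plain foot down, into the upright port with the blue collet, past the stiff seal until it bottoms. Leave it standing there upright and let go; leave the red-banded tube standing in the rack where it is.

Things in the scene. Friction and masses are not known exactly. Their poses are not given: they have to be found in the camera images.
- blue_tube: The tube to fit: rigid white plastic, 22 mm wide, 130 mm long, 35 to 70 g, blue band 87 to 127 mm above its foot; a thin black ring 44 mm above its foot comes level with the port's rim when fully home. Origin: centre of its foot (plain lower end); z up along the tube. It starts upright in one of the rack's two holes, foot 10 mm and top 140 mm above the work surface.
- red_tube: Bystander tube, the same but with a red band, in the rack's other hole (top 140 mm up: carry the blue one clear of it); origin at its foot, z up. Rack: fixed wooden block 70 x 180 x 50 mm in the right half (y < 0), two holes 25 mm wide, 40 mm deep, 100 mm apart; which tube is in which varies.
- blue_rim (a point): Centre of the rim of the blue port, z up, 95 mm above the work surface. The port is a fixed upright blue sleeve 50 mm tall; its flare is 56 mm wide outside, 46 mm inside, narrowing within 13 mm to a 27 mm bore. It stands on the filter's white block, left half (y > 0); a cartridge lies behind, 76 mm high. A like red port 110 mm beside it stays empty; their sides vary.
- blue_seal (a joint): Black seal disc in the blue bore: metres pushed down, 0 at the start, 0.022 at the hard stop. It lies 22 mm below the rim; the tube's foot meets it there and pushes it with about 8 N (10 to 15 N is ample) to the stop, 44 mm below the rim. It stays where it is pushed.

How it is judged:
By the outcome, as a careful person would: the job done as asked, in the order asked, and still so for the second after the job is handed in, with the robot touching nothing.
It also fails if it takes over 35 s, if anything falls off the work surface, if the arm or the gripper's body presses on something with over 40 N, if the wrist force passes 120 N, or if a joint passes its speed limit or range.

## Robot

A 6-joint arm with a two-finger parallel gripper is mounted at the origin on the work surface. World frame = base frame: x ahead of the robot, y to its left, z up, the work surface at z = 0. Lengths are in m, angles in rad, forces in N, time in s.
With the tool pointing down it reaches from about 0.275 to 0.875 m from the base axis. Payload 12.5 kg.
Tool frame: the origin (TCP) lies at the very end of the fingers, on their centre line; the grasp point (between the pads) lies 19 mm behind it; z points along the fingers, y is the line along which they close (so a half turn about z gives the same grasp; the last joint's range is limited). The gripper opens to 85 mm and grips with 20 to 120 N. Pads are 22 mm wide; open, the fingers measure 114 mm over their backs; the gripper's body (76 mm by 85 mm) begins 54 mm behind the grasp point. The pads swing forward as they close: fully open they stand 13 mm farther back than shut.
Start: joints at [-1.26, 0.351, 1.652, -0, 1.139, -0.085], TCP at [0.212, -0.507, 0.231] pointing down, gripper open.
Joint ranges: [-2.75, 2.75], [-0.79, 2.1], [0.01, 2.65], [-1.57, 4.71], [0.07, 3.14], [-2.87, 2.87]. Speed limits (rad/s): [2.22, 2.22, 2.79, 3.14, 3.14, 3.14].

## Interface

Orientations are given as a unit quaternion [x, y, z, w].
In Python, from workcell import robot gives the robot as it stands.
- The arm moves only by the shell command python3 -m pendant 'ROWS' [OPENING]. ROWS is JSON, one flat list of numbers, 6 for each row, row after row: the shift along the tool's x, y, z in units of 0.3 m (1.0 is 0.3 m), then the turn, a rotation vector about the tool's x, y, z in units of 0.5 rad (1.0 is 0.5 rad). A call has 1 to 10 rows; each row shifts and turns the commanded pose from where the row before left it, along the tool's axes as they then stand; what a row does not reach is not made up. A row lasts 1/8 s, in which the tool goes at most 62.5 mm and 10.7 degrees, less where a joint would pass 70% of its speed; a pose out of reach is approached as far as the arm can. A call with a number of a shift or a turn outside -1 to 1 is refused whole. A call with a gripper value outside its range is refused whole. OPENING is the opening, from -1 (shut) to 1 (fully open), set as the call begins (- or left out, the last holds). The fingers move at their own pace and stop on an object; the grip force is fixed at half the most. Time passes only in rows, so rows that do not move let the fingers close. It gives the time, the measured TCP pose, the force, the opening and the grip force at its end, in the units of the state.
- robot.observe(): the state, without advancing time (a new reading comes with each control period).
- robot.capture(name): name is "scene" or "top"; returns the picture (420x560x3 uint8, blue, green, red); there is no depth.
- robot.get_calibration(name): a dict with "mtx" (3x3 intrinsics, pixels), "rvec" (rotation vector, rad) and "tvec" (3), from world to camera coordinates, as OpenCV has them. Camera axes: x right, y down, z forward; pixel columns grow to the right and rows downward; lengths in m; the calibration is good to about 2 mm. A picture is of the moment at which its call begins. get_calibration takes no time and is no camera call.
- robot.hand_in(): hands the job in; it is judged then, once.
The state is a dict: "clock": time; "qpos": joint angles; "dq": joint speeds; "tau": joint torques, N m; "tcp_pos": TCP position; "eef_rot": TCP orientation; "contact_force": force on the tool from outside, world axes, zero at the start; "torque": the same for the moment, N m; "gripper_width": finger opening in m; "grip_force": force on a finger pad.
Only numpy, scipy, OpenCV 4.12 (cv2) and the standard library are available. Lean on these libraries where they do the work, as an engineer would, in place of code of your own. Each camera call takes 0.05 s, during which the arm holds its last target. There are 200 camera calls.

## Working session

There is one attempt and no reset: what is moved stays moved. The work goes in short steps, Python scripts to look and compute and a shell command to move; the robot and the scene stay as the last step left them, time stands still between calls to the robot, and variables do not carry over. Pictures are saved under pics/ and viewed, at most 10 in all, crops included, and the job is handed in when it is done.

```bash
ls; mkdir -p pics; python3 - <<'E'
from workcell import robot
import cv2
for n in("scene","top"):
    cv2.imwrite(f"pics/{n}0.png",robot.capture(n))
s=robot.observe();print({k:s[k] for k in("clock","tcp_pos","eef_rot","contact_force","gripper_width")})
E
```

```text
pics
{'clock': 0.1, 'tcp_pos': array([ 0.21199696, -0.50718022,  0.23081107]), 'eef_rot': array([ 9.80479439e-01,  1.96620913e-01, -4.96389449e-05, -5.33025335e-04]), 'contact_force': array([ 0.02445989,  0.20065839, -0.53460234]), 'gripper_width': 0.08584101575008041}
```

View pics/scene0.png

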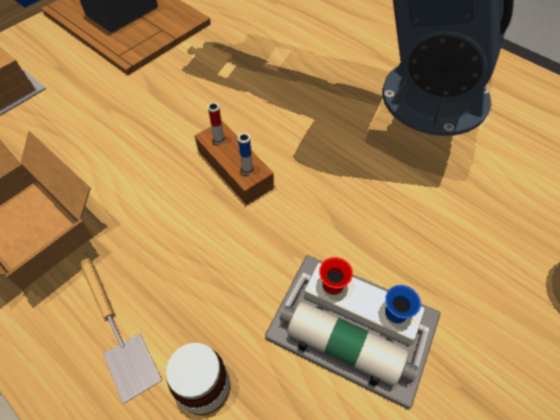

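View pics/top0.png

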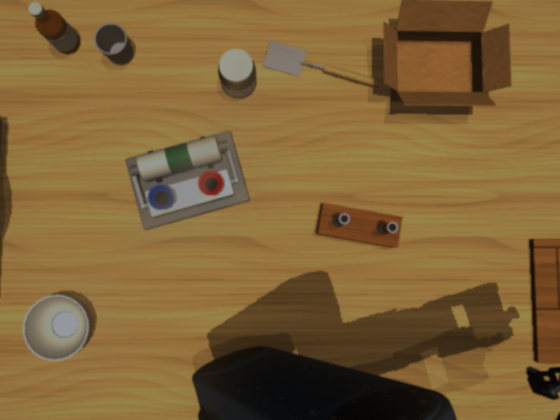

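Scene view: the blue tube top is near (244,138), the red one near (214,107), the blue port near (402,302) and the red port near (336,274). In the top view the tubes are at about (343,218) for blue and (392,228) for red, and the blue port is at (161,197). I'll enlarge these areas.

```bash
python3 - <<'E'
import cv2,numpy as np
s=cv2.imread("pics/scene0.png");t=cv2.imread("pics/top0.png")
def c(im,x,y,w=48,h=36): return cv2.resize(im[y:y+h,x:x+w],None,fx=8,fy=8,interpolation=cv2.INTER_CUBIC)
a=np.vstack([np.hstack([c(s,225,124),c(s,378,284)]),np.hstack([c(t,320,200),c(t,137,179)])])
cv2.imwrite("pics/crop.png",a)
E
```

```text
(no output)
```

View pics/crop.png

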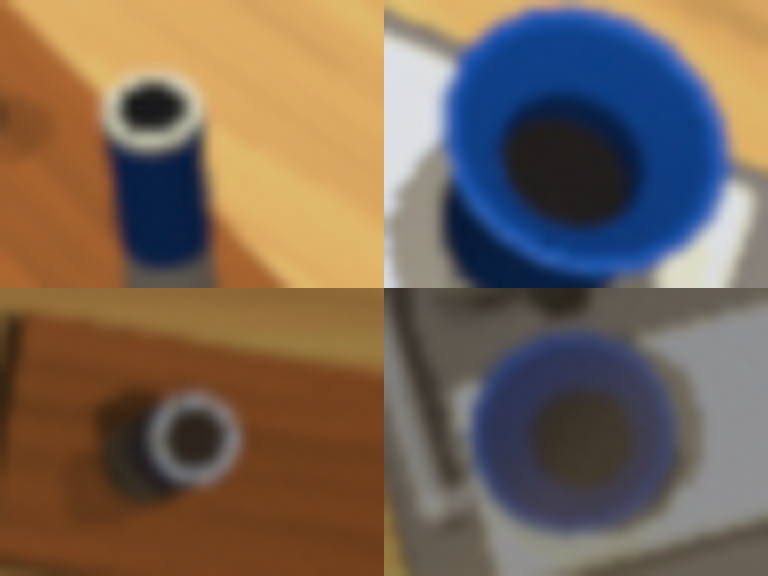

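The crops give these centres. Blue tube top: scene (243.6,137.6), top (343.9,218.3). Blue rim: scene (402.8,301.2), top (160.3,196.6).

```bash
cat > h.py <<'E'
import cv2,numpy as np
from workcell import robot
from scipy.spatial.transform import Rotation as R
def cam(n):
    c=robot.get_calibration(n);return np.array(c["mtx"],float),np.array(c["rvec"],float).ravel(),np.array(c["tvec"],float).ravel()
def ray(n,px):
    K,r,t=cam(n);M=R.from_rotvec(r).as_matrix()
    return -M.T@t, M.T@np.linalg.inv(K)@[px[0],px[1],1]
def at(n,px,z):
    o,d=ray(n,px);return o+d*(z-o[2])/d[2]
def to_tool(dw):  # world shift -> row units
    return R.from_quat(robot.observe()["eef_rot"]).inv().apply(dw)/0.3
E
python3 - <<'E'
from h import *
for n,z,a,b in(("blue",.14,(243.6,137.6),(343.9,218.3)),("rim",.095,(402.8,301.2),(160.3,196.6)),("red",.14,(214,107),(392.5,228)),("redport",.095,(336,274),(211,183))):
    print(n,at("scene",a,z).round(4),at("top",b,z).round(4))
for n in("scene","top"): print(n,ray(n,(280,210))[0].round(2))
s=robot.observe();print(R.from_quat(s["eef_rot"]).as_matrix().round(3))
E
```

```text
blue [ 0.4781 -0.1448  0.14  ] [ 0.4772 -0.1448  0.14  ]
rim [0.5249 0.2382 0.095 ] [0.524  0.2381 0.095 ]
red [ 0.4607 -0.241   0.14  ] [ 0.4578 -0.2444  0.14  ]
redport [0.5576 0.1349 0.095 ] [0.5537 0.1317 0.095 ]
scene [0.84 0.28 0.75]
top [0.41 0.01 1.17]
[[ 0.923  0.386 -0.   ]
 [ 0.386 -0.923  0.001]
 [ 0.    -0.001 -1.   ]]
```

Both cameras agree to about 1 mm, and the tube spacing of 0.1 m matches the rack. The start-to-tube shift is (1.284, -0.773) units in tool xy, so I'm moving.

```bash
python3 -m pendant '[0.13,-0.08,0,0,0,0, 0.13,-0.08,0,0,0,0, 0.13,-0.08,0,0,0,0, 0.13,-0.08,0,0,0,0, 0.13,-0.08,0,0,0,0, 0.13,-0.08,0,0,0,0, 0.13,-0.08,0,0,0,0, 0.13,-0.08,0,0,0,0, 0.13,-0.08,0,0,0,0, 0.1,-0.06,0,0,0,0]' 1; python3 - <<'E'
from h import *
p=robot.observe()["tcp_pos"]
print(p,robot.observe()["clock"],to_tool(np.array([.4777,-.1448,.096])-p).round(3))
E
```

```text
clock: 1.35
tcp_pos: [0.4741, -0.143, 0.2311]
eef_rot: [0.98, 0.197, -0.0, -0.0]
contact_force: [0.3, -0.2, 0.1]
gripper_width: 0.0855
grip_force: 0.0
[ 0.47405631 -0.14304097  0.23109005] 1.35 [0.009 0.01  0.45 ]
```

```bash
python3 -m pendant '[0.01,0.01,0.05,0,0,0, 0,0,0.1,0,0,0, 0,0,0.1,0,0,0, 0,0,0.1,0,0,0, 0,0,0.07,0,0,0, 0,0,0.03,0,0,0, 0,0,0,0,0,0]' 1; python3 - <<'E'
from h import *
for n in("scene","top"): cv2.imwrite(f"pics/{n}1.png",robot.capture(n))
a=cv2.imread("pics/scene1.png")[60:210,150:350];b=cv2.imread("pics/top1.png")[150:300,260:460]
cv2.imwrite("pics/g1.png",cv2.resize(np.hstack([a,b]),None,fx=2,fy=2,interpolation=cv2.INTER_CUBIC))
p=robot.observe()["tcp_pos"];print(to_tool(np.array([.4777,-.1448,.096])-p).round(3))
E
```

```text
clock: 2.22
tcp_pos: [0.4769, -0.1465, 0.0959]
eef_rot: [0.981, 0.196, -0.0, -0.0]
contact_force: [0.7, 0.6, -0.0]
gripper_width: 0.0852
grip_force: 0.0
[ 0.003 -0.005  0.003]
```

View pics/g1.png

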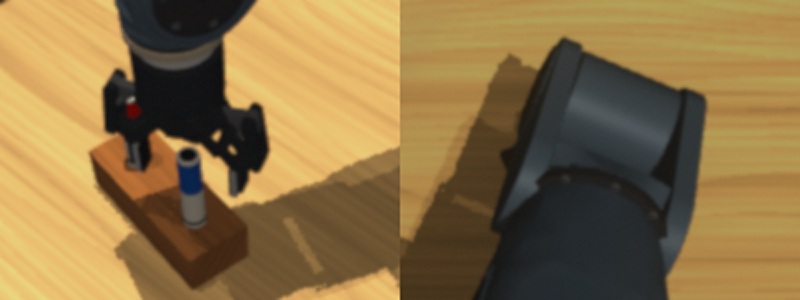

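The blue tube, at about (190,190) in the crop, stands between the two fingers at (135,150) and (237,180). The red tube is behind the left finger and free of it. Closing now.

```bash
python3 -m pendant '[0.003,-0.005,0,0,0,0, 0,0,0,0,0,0, 0,0,0,0,0,0, 0,0,0,0,0,0, 0,0,0,0,0,0, 0,0,0,0,0,0]' -1
```

```text
clock: 3.08
tcp_pos: [0.4777, -0.1446, 0.0965]
eef_rot: [0.98, 0.197, 0.0, 0.0]
contact_force: [-0.6, 1.0, 5.4]
gripper_width: 0.0206
grip_force: 58.4
```

```bash
python3 -m pendant '[0,0,-0.05,0,0,0, 0,0,-0.08,0,0,0, 0,0,-0.08,0,0,0, 0,0,-0.08,0,0,0, 0,0,-0.08,0,0,0, 0,0,-0.05,0,0,0, 0,0,-0.03,0,0,0, 0,0,0,0,0,0]'; python3 - <<'E'
from h import *
p=robot.observe()["tcp_pos"];print(to_tool(np.array([.5245,.238,.231])-p).round(3))
cv2.imwrite("pics/s2.png",cv2.resize(robot.capture("scene")[60:260,120:370],None,fx=3,fy=3,interpolation=cv2.INTER_CUBIC))
E
```

```text
clock: 4.08
tcp_pos: [0.4776, -0.1445, 0.2315]
eef_rot: [0.98, 0.197, 0.0, 0.0]
contact_force: [-0.0, -0.7, 0.0]
gripper_width: 0.0207
grip_force: 58.7
[ 6.360e-01 -1.116e+00  1.000e-03]
```

View pics/s2.png

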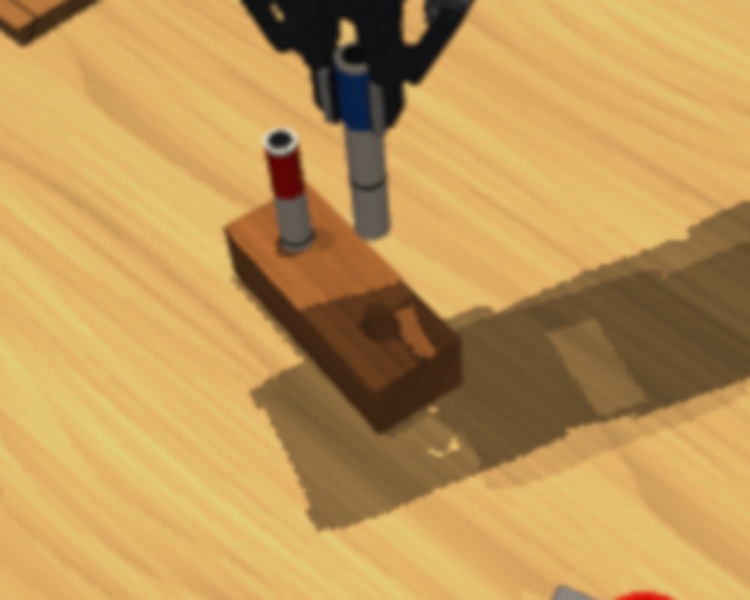

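The blue tube is held upright and clear of the rack, with its foot at about (372,235) in the crop. The red tube still stands in its hole. I'm carrying it over to the port.

```bash
python3 -m pendant '[0.04,-0.07,0,0,0,0, 0.07,-0.12,0,0,0,0, 0.07,-0.12,0,0,0,0, 0.07,-0.12,0,0,0,0, 0.07,-0.12,0,0,0,0, 0.07,-0.12,0,0,0,0, 0.07,-0.12,0,0,0,0, 0.07,-0.12,0,0,0,0, 0.07,-0.12,0,0,0,0, 0.04,-0.08,0,0,0,0]'; python3 -m pendant '[0,-0.05,0,0,0,0, 0,0,0.05,0,0,0, 0,0,0,0,0,0]'; python3 - <<'E'
from h import *
p=robot.observe()["tcp_pos"];print(p,to_tool(np.array([.5245,.238,.231])-p).round(3))
cv2.imwrite("pics/s3.png",cv2.resize(robot.capture("scene")[180:330,310:510],None,fx=4,fy=4,interpolation=cv2.INTER_CUBIC))
K,r,t=cam("scene")
for z in(p[2]-.086,p[2]-.086+.044):
  print(((cv2.projectPoints(np.array([[p[0],p[1],z]]),r,t,K,None)[0].ravel()-[310,180]+.5)*4-.5).round(1))
E
```

```text
clock: 5.38
tcp_pos: [0.526, 0.2384, 0.2301]
eef_rot: [0.98, 0.197, -0.001, 0.0]
contact_force: [0.6, -0.7, -0.8]
gripper_width: 0.0205
grip_force: 58.7
clock: 5.75
tcp_pos: [0.5198, 0.2494, 0.2145]
eef_rot: [0.981, 0.196, -0.002, 0.0]
contact_force: [0.1, -0.6, -0.9]
gripper_width: 0.0208
grip_force: 58.7
[0.51977976 0.24941927 0.214497  ] [-0.     0.041 -0.055]
[427.1 460.8]
[458.6 410.4]
```

View pics/s3.png

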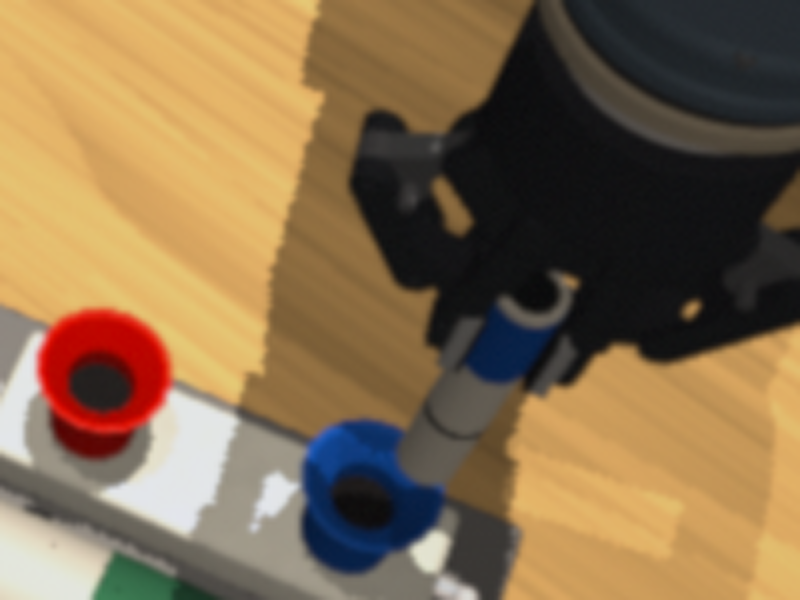

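The tube hangs over the port with its foot at about (430,468) in the crop, close to the predicted (427,461). The gripper frame is trustworthy, and my move overshot the port by 12 mm along tool y. I'll centre it and lower it to just above the seal.

```bash
python3 -m pendant '[0,0.04,0,0,0,0, 0,0,0,0,0,0, 0,0,0.04,0,0,0, 0,0,0.04,0,0,0, 0,0,0.04,0,0,0, 0,0,0.03,0,0,0, 0,0,0,0,0,0]'; python3 - <<'E'
from h import *
p=robot.observe()["tcp_pos"];print(to_tool(np.array([.5245,.238,.137])-p).round(3), robot.observe()["torque"].round(2))
E
```

```text
clock: 6.68
tcp_pos: [0.5248, 0.2395, 0.1704]
eef_rot: [0.98, 0.197, -0.001, 0.0]
contact_force: [0.6, 0.2, -0.5]
gripper_width: 0.0205
grip_force: 58.7
[-0.003  0.004  0.111] [-0.06 -0.01 -0.03]
```

```bash
python3 -m pendant '[-0.002,0.004,0,0,0,0, 0,0,0.02,0,0,0, 0,0,0.02,0,0,0, 0,0,0.01,0,0,0, 0,0,0.01,0,0,0]'; python3 -m pendant '[0,0,0.01,0,0,0, 0,0,0.01,0,0,0]';python3 -m pendant '[0,0,0.01,0,0,0, 0,0,0.01,0,0,0]'
```

```text
clock: 7.3
tcp_pos: [0.5255, 0.2383, 0.1538]
eef_rot: [0.98, 0.197, 0.001, -0.0]
contact_force: [-0.5, -0.7, 7.9]
gripper_width: 0.0204
grip_force: 59.5
clock: 7.55
tcp_pos: [0.5255, 0.2383, 0.1479]
eef_rot: [0.98, 0.197, 0.001, -0.0]
contact_force: [-1.9, -1.0, 7.4]
gripper_width: 0.0209
grip_force: 59.5
clock: 7.8
tcp_pos: [0.5255, 0.2383, 0.1419]
eef_rot: [0.98, 0.197, 0.001, -0.0]
contact_force: [0.1, -1.4, 7.7]
gripper_width: 0.0209
grip_force: 59.5
```

The seal is moving at about 8 N. I'll continue in small steps until the force rises.

```bash
python3 -m pendant '[0,0,0.008,0,0,0, 0,0,0,0,0,0]'; for i in 1; do python3 -m pendant '[0,0,0.005,0,0,0, 0,0,0,0,0,0]'; done
```

```text
clock: 8.05
tcp_pos: [0.5253, 0.2382, 0.1392]
eef_rot: [0.98, 0.197, 0.0, -0.0]
contact_force: [0.4, -0.7, 4.5]
gripper_width: 0.0209
grip_force: 59.4
clock: 8.3
tcp_pos: [0.5253, 0.2383, 0.1378]
eef_rot: [0.98, 0.197, 0.0, -0.0]
contact_force: [-0.7, -1.1, 5.3]
gripper_width: 0.0204
grip_force: 59.4
```

```bash
python3 -m pendant '[0,0,0.005,0,0,0, 0,0,0,0,0,0]'; python3 -m pendant '[0,0,0.003,0,0,0, 0,0,0,0,0,0]'
```

```text
clock: 8.55
tcp_pos: [0.5258, 0.2384, 0.1374]
eef_rot: [0.98, 0.197, 0.001, -0.0]
contact_force: [-2.4, -2.0, 15.4]
gripper_width: 0.021
grip_force: 60.7
clock: 8.8
tcp_pos: [0.5261, 0.2385, 0.1373]
eef_rot: [0.98, 0.197, 0.002, -0.0]
contact_force: [-3.7, -2.4, 23.3]
gripper_width: 0.0204
grip_force: 61.2
```

The force rose to 23 N at the expected bottom height (TCP 0.137). I'll check the ring before letting go.

```bash
python3 - <<'E'
from h import *
cv2.imwrite("pics/s4.png",cv2.resize(robot.capture("scene")[230:330,330:470],None,fx=5,fy=5,interpolation=cv2.INTER_CUBIC))
E
```

```text
(no output)
```

View pics/s4.png

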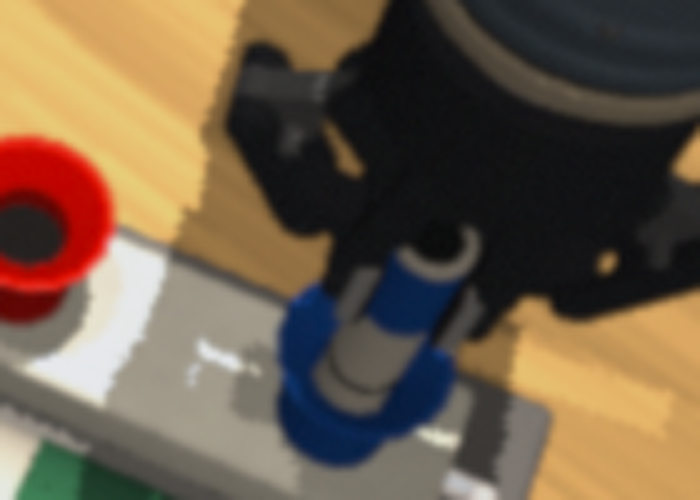

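The ring's front arc, at about (358,388), lies 11 mm in front of the rim centre at (364,358). That puts it level with the rim, so the tube is home. Releasing.

```bash
python3 -m pendant '[0,0,-0.003,0,0,0, 0,0,0,0,0,0, 0,0,0,0,0,0, 0,0,0,0,0,0, 0,0,0,0,0,0, 0,0,0,0,0,0]' 1 ; python3 -m pendant '[0,0,-0.03,0,0,0, 0,0,-0.08,0,0,0, 0,0,-0.12,0,0,0, 0,0,-0.12,0,0,0, 0,0,-0.08,0,0,0, 0,0,-0.03,0,0,0, 0,0,0,0,0,0]'; python3 - <<'E'
from h import *
a=robot.capture("scene");K,r,t=cam("scene")
cv2.imwrite("pics/s5.png",cv2.resize(a[80:340,180:470],None,fx=2.3,fy=2.3,interpolation=cv2.INTER_CUBIC))
print(((cv2.projectPoints(np.array([[.5245,.238,.181],[.5245,.238,.095]]),r,t,K,None)[0].reshape(-1,2)-[180,80])*2.3).round(1))
E
```

```text
clock: 9.6
tcp_pos: [0.5251, 0.2382, 0.1359]
eef_rot: [0.98, 0.197, -0.0, -0.0]
contact_force: [-0.0, 0.3, 0.3]
gripper_width: 0.0857
grip_force: 0.0
clock: 10.48
tcp_pos: [0.5251, 0.2382, 0.274]
eef_rot: [0.98, 0.197, 0.0, -0.0]
contact_force: [0.0, 0.3, -0.3]
gripper_width: 0.0853
grip_force: 0.0
[[544.6 452.6]
 [512.6 508.1]]
```

View pics/s5.png

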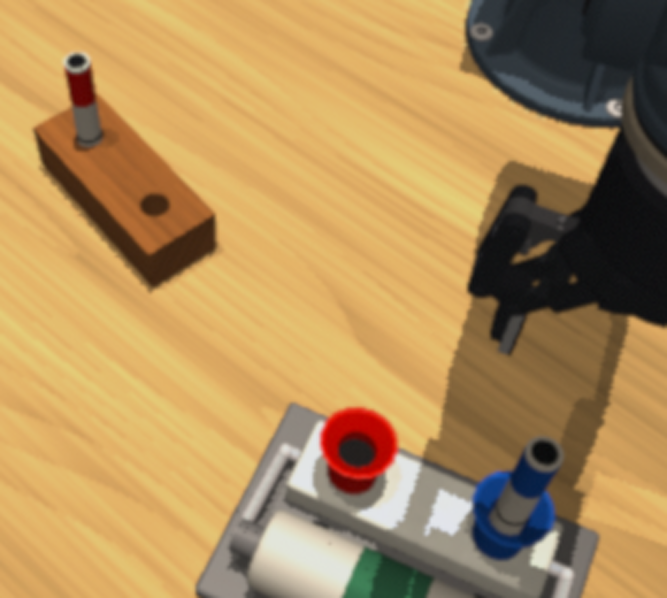

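The tube top at (545,454) matches the prediction of (544.6,452.6) for a fully seated upright tube. The red tube is still in the rack and the gripper is clear.

```bash
python3 -c "
from workcell import robot
print(robot.hand_in())"
```

```text
the job is handed in; nothing more can be done
None
```

The blue-banded tube stands upright, pushed fully home in the blue port and released; the red tube is untouched in the rack, and I handed the job in at about 10.5 s of robot time, though no verdict came back.

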